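# Start the filler cap's thread on the nutrient canister

### The job

One of the two nutrient canisters on the sowing bench has its filler cap only resting on top of the thread, standing high and askew. Without lifting it off, turn that cap backward (counter-clockwise seen from above) until it drops into the thread, then turn it forward (clockwise) all the way home, so that its grip bar is in line with the canister's length, and let go. Leave the spare cap lying where it is.

Things in the scene. Friction and masses are not known exactly. Their poses are not given: they have to be found in the camera images.
- canister: The canister to close: white, fixed, shoulder 110 mm above the bench, neck 44 mm wide, 26 high. Origin on the neck's axis at bench height, x along its length, z up. A coarse two-start thread: a cap resting on it jams at a stop if turned clockwise; turned counter-clockwise to 55-135 degrees from the canister's x it can drop 12 mm, then turns freely clockwise under the ridges to a stop at 0 degrees.
- cap: The loose cap: grey, 70 g, ribbed skirt 67 mm wide, 28 high; on top a black bar 48 long (cap's x), 14 thick (y), 29 high. Origin: centre of the skirt's lower edge, z up. Starts resting on the thread, lower edge 14 mm above the shoulder (2 mm when dropped), bar 15 to 40 degrees counter-clockwise of the canister's x. Drops by its weight or lowered by hand; play on the neck 1 to 2 mm, no springs.
- shut_canister: A second canister of the same make, already closed: cap low, bar in line with its length. Fixed, origin likewise. Both: body 180 x 110 mm, from 110 mm behind (-x) to 70 mm ahead of the neck axis; a carrying handle 25 mm high stands on the shoulder 55 to 105 mm behind that axis; steel foot plate 220 x 150 x 4 mm.
- spare_cap: A spare cap of the same make lying upright on the bench between the canisters; size and origin as for the cap.

How it is judged:
By the outcome, as a careful person would: the job done as asked, in the order asked, and still so for the second after the job is handed in, with the robot touching nothing.
It also fails if it takes over 42 s, if anything falls off the work surface, if the arm or the gripper's body presses on something with over 40 N, if the wrist force passes 120 N, or if a joint passes its speed limit or range.

### The arm

A 6-joint arm with a two-finger parallel gripper is mounted at the origin on the work surface. World frame = base frame: x ahead of the robot, y to its left, z up, the work surface at z = 0. Lengths are in m, angles in rad, forces in N, time in s.
With the tool pointing down it reaches from about 0.425 to 0.95 m from the base axis. Payload 14.7 kg.
Tool frame: the origin (TCP) lies on the centre line of the jaws, within the pads' length; the fingertips stand 17 mm ahead of it and the grasp point (between the pads) lies 2 mm behind it; x points along the fingers, y is the direction in which the jaws open and shut, and the axes are right-handed (so a half turn about x gives the same grasp; the last joint's range is limited). The gripper opens to 85 mm and grips with 20 to 120 N. Pads are 22 mm wide; open, the fingers measure 114 mm over their backs; the gripper's body (76 mm by 85 mm) begins 54 mm behind the grasp point. The pads swing forward as they close: fully open they stand 13 mm farther back than shut.
Start: joints at [-0.047, 0.48, 1.596, -0, 1.065, -0.047], TCP at [0.65, 0, 0.248] pointing down, gripper open.
Joint ranges: [-2.75, 2.75], [-0.82, 2.05], [0.23, 2.67], [-1.56, 4.7], [0.09, 2.69], [-2.92, 2.92]. Speed limits (rad/s): [1.89, 1.89, 2.39, 3.01, 3.01, 3.01].

### API

Orientations are given as a unit quaternion [x, y, z, w].
In Python, from plant import arm, hand, planner, imaging, job gives the robot as it stands. The module is installed in compiled form; this text tells all that it offers. Calls block until the motion is done:
- arm.move_to(position, orientation): joint-space move of the TCP to a pose.
- arm.movel(position, v=0.15, attitude=None): straight line of the TCP; attitude=None keeps the orientation; v is the mean speed in m/s.
- arm.move_joints(angles): joint-space move.
- hand.grip(opening, f_grip=None): finger opening in m; f_grip is the grip in N (None keeps the last); returns when the fingers have stopped.
- arm.sleep(seconds).
- planner.solve_ik(position, orientation): joint angles nearest the present ones, or None.
- arm.get_obs(): the state.
- imaging.capture(name): name is "scene" or "side" or "wrist"; returns a dict with "frame" (480x640x3 uint8, blue, green, red), "intrinsics" (3x3 intrinsics, pixels), "k1" (the pictures are not rectified: a ray, as slopes to the right and down, at radius r is drawn at 1 + k1 r^2 times it, then the intrinsics apply), "rvec" (rotation vector, rad) and "tvec" (3), from world to camera coordinates, as OpenCV has them. Camera axes: x right, y down, z forward; pixel columns grow to the right and rows downward; lengths in m; the calibration is good to about 2 mm. A picture is of the moment at which its call begins. There is no depth.
A pose or a line that the arm cannot do raises arm.MotionError and nothing moves.
- job.finish_job(): hands the job in, once; it reports no verdict.
The state is a dict: "clock": time; "joint_pos": joint angles; "joint_vel": joint speeds; "joint_efforts": joint torques, N m; "tcp_pos": TCP position; "ee_rot": TCP orientation; "ft_force": force on the tool from outside, world axes, zero at the start; "wrist_torque": the same for the moment, N m; "grip_width": finger opening in m.
Only numpy, scipy, OpenCV 4.12 (cv2) and the standard library are available. Lean on these libraries where they do the work, as an engineer would, in place of code of your own. Each camera call takes 0.05 s, during which the arm holds its last target.

## Working session

There is one attempt and no reset: what is moved stays moved. The work goes in short steps, each a Python script; the robot and the scene stay as the last script left them, time stands still between calls to the robot, and variables do not carry over. Pictures are saved under pics/ and viewed, and the job is handed in when it is done.

```bash
mkdir -p pics; ls; cat > h.py <<'E'
import numpy as np, cv2
from plant import arm, hand, planner, imaging, job
def snap(n,f):
    d=imaging.capture(n); cv2.imwrite('pics/'+f+'.png',d['frame']); np.savez('pics/'+f+'.npz',**{k:np.asarray(v) for k,v in d.items()}); return d
E
python3 - <<'E'
from h import *
for n in ["scene","side","wrist"]:
    d=snap(n,n+'0'); R=cv2.Rodrigues(np.array(d['rvec'],float))[0]
    print(n,np.round(np.array(d['intrinsics']),1).tolist(),d['k1'],'campos',(-R.T@np.ravel(d['tvec'])).round(3),'fwd',R[2].round(2))
o=arm.get_obs(); print(o)
E
```

```text
pics
scene [[555.1, 0.0, 321.4], [0.0, 555.1, 237.5], [0.0, 0.0, 1.0]] -0.020053667821923818 campos [0.949 0.451 0.82 ] fwd [-0.44 -0.47 -0.77]
side [[471.2, 0.0, 315.9], [0.0, 471.2, 244.2], [0.0, 0.0, 1.0]] 0.04037792749356762 campos [ 0.292 -0.357  0.59 ] fwd [ 0.39  0.52 -0.76]
wrist [[391.1, 0.0, 321.2], [0.0, 391.1, 236.1], [0.0, 0.0, 1.0]] 0.0291198382794317 campos [0.649 0.074 0.374] fwd [ 0.   -0.29 -0.96]
{'clock': 0.15, 'joint_pos': array([-4.65982761e-02,  4.80716714e-01,  1.59673668e+00, -7.64803697e-06,
        1.06508871e+00, -4.66207729e-02]), 'joint_vel': array([-0.00030214, -0.00388358, -0.00190422, -0.00025727,  0.00012734,
        0.00149939]), 'joint_efforts': array([-4.27572886e-04, -9.51149726e+01, -4.30458927e+01, -2.65440685e-04,
        8.19593843e-03, -1.37463962e-04]), 'tcp_pos': array([6.49700791e-01, 3.36818494e-05, 2.47798217e-01]), 'ee_rot': array([ 0.4997656 ,  0.50025307, -0.50022119,  0.49975992]), 'ft_force': array([-0.09383459,  0.32658229, -0.32264004]), 'wrist_torque': array([ 0.03499395, -0.0452986 ,  0.00596439]), 'grip_width': 0.08562342903702866}
```

View pics/scene0.png

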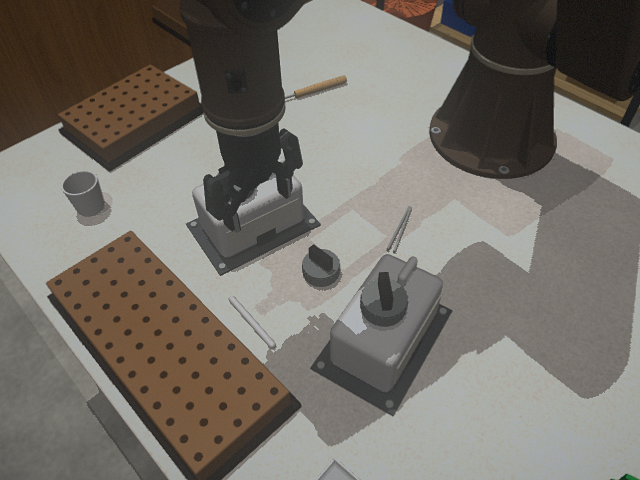

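View pics/side0.png

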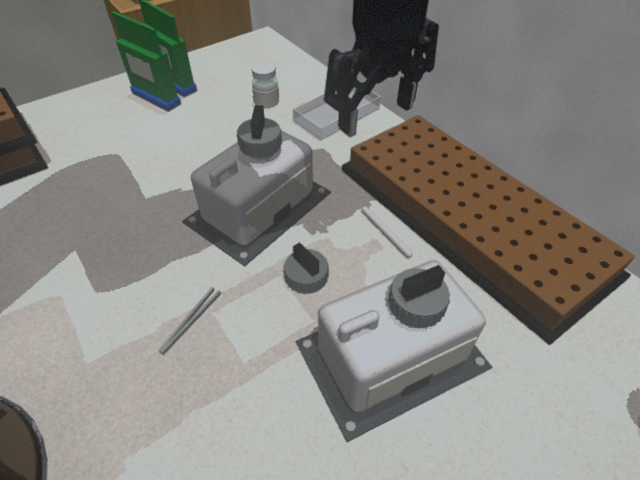

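View pics/wrist0.png

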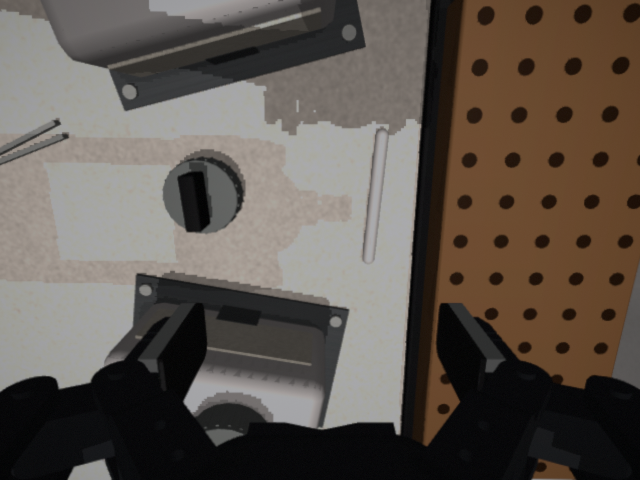

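The scene and side views show two canisters. The far one (+y, scene ~(385,300), side ~(260,150)) appears to have a high cap with its bar askew. The near one (side ~(420,295)) has a low cap with its bar in line. The spare cap lies between them (side (305,268)). I'll zoom in to measure.

```bash
python3 - <<'E'
import cv2,numpy as np
a=cv2.imread('pics/scene0.png')[235:425,300:460]; b=cv2.imread('pics/side0.png')[95:270,175:340]
def up(a): return cv2.resize(a,(400,600*0+int(a.shape[0]*400/a.shape[1])),interpolation=cv2.INTER_CUBIC)
A,B=up(a),up(b); h=max(A.shape[0],B.shape[0]); o=np.zeros((h,800,3),np.uint8); o[:A.shape[0],:400]=A;o[:B.shape[0],400:]=B
cv2.imwrite('pics/z0.png',cv2.convertScaleAbs(o,alpha=1.4,beta=20))
E
```

```text
(no output)
```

View pics/z0.png

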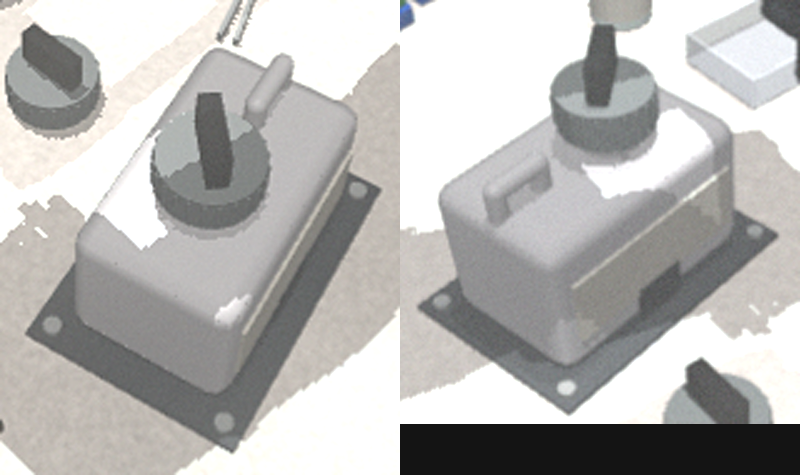

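```bash
cat > g.py <<'E'
import numpy as np, cv2
def ray(f,uv):
    d=np.load('pics/'+f+'.npz'); K=d['intrinsics'].astype(float); R=cv2.Rodrigues(d['rvec'].astype(float))[0]
    n=cv2.undistortPoints(np.array(uv,float).reshape(-1,1,2),K,np.array([float(d['k1']),0,0,0])).reshape(-1,2)
    v=np.c_[n,np.ones(len(n))]@R; return -R.T@d['tvec'].ravel(), v
def onplane(f,uv,z):
    c,v=ray(f,uv); return c+v*((z-c[2])/v[:,2])[:,None]
def tri(f1,u1,f2,u2):
    A=np.zeros((3,3));b=np.zeros(3);L=[]
    for f,u in((f1,u1),(f2,u2)):
        c,v=ray(f,[u]);v=v[0]/np.linalg.norm(v[0]);M=np.eye(3)-np.outer(v,v);A+=M;b+=M@c;L.append((c,M))
    p=np.linalg.solve(A,b); return p,[np.linalg.norm(M@(p-c)) for c,M in L]
def proj(f,P):
    d=np.load('pics/'+f+'.npz'); return cv2.projectPoints(np.array(P,float).reshape(-1,1,3),d['rvec'].astype(float),d['tvec'].astype(float),d['intrinsics'].astype(float),np.array([float(d['k1']),0,0,0]))[0].reshape(-1,2)
E
python3 - <<'E'
from g import *
s=onplane('scene0',[(320.8,365),(389.6,403.4),(443.2,311),(310.8,367.8),(394,415.8),(452.4,310.6)],.004)
d=onplane('side0',[(191.5,218.8),(243.5,255.1),(321.5,190.3),(182,222.1),(245.1,265.8),(330.9,192.4)],.004)
print(s.round(4)); print(d.round(4))
for q in(s,d):
    print([np.linalg.norm(q[i]-q[j]).round(4) for i,j in((0,1),(1,2),(0,2),(3,4),(4,5))])
# near canister: rivets in side
n=onplane('side0',[(308,343),(350.5,427),(484,364)],.004); print(n.round(4))
# skirt-top edge apparent centres
E
```

```text
[[0.6705 0.1432 0.004 ]
 [0.6398 0.2634 0.004 ]
 [0.4494 0.2171 0.004 ]
 [0.6854 0.1355 0.004 ]
 [0.6497 0.2811 0.004 ]
 [0.4375 0.2277 0.004 ]]
[[0.4528 0.2195 0.004 ]
 [0.4827 0.0972 0.004 ]
 [0.6744 0.1437 0.004 ]
 [0.4364 0.222  0.004 ]
 [0.4736 0.0769 0.004 ]
 [0.6847 0.1291 0.004 ]]
[np.float64(0.1241), np.float64(0.1959), np.float64(0.2331), np.float64(0.1499), np.float64(0.2188)]
[np.float64(0.1259), np.float64(0.1973), np.float64(0.2342), np.float64(0.1498), np.float64(0.2175)]
[[ 0.4736 -0.0919  0.004 ]
 [ 0.4484 -0.2153  0.004 ]
 [ 0.6445 -0.2567  0.004 ]]
```

Sizes check out: rivet and corner spacings give 150 x 219 mm from both views. The far canister is at heading 13.65°, with its neck axis near (0.581, 0.184). Next I'll check the joint 6 range for the turn and go above it for a wrist view.

```bash
cat >> h.py <<'E'
from scipy.spatial.transform import Rotation as Ro
def quat(psi): # tool x down, tool y at world angle psi
    x=np.array([0,0,-1.]);y=np.array([np.cos(psi),np.sin(psi),0]);return Ro.from_matrix(np.c_[x,y,np.cross(x,y)]).as_quat()
E
python3 - <<'E'
from h import *
o=arm.get_obs(); M=Ro.from_quat(o['ee_rot']).as_matrix(); print(M.round(2))
for s in(90,-90):
  for th in(0,13,40,60,80,100,120):
    q=planner.solve_ik([.581,.184,.174],quat(np.radians(th+s))); print(s,th,None if q is None else np.round(q,2))
E
```

```text
[[-0.  1.  0.]
 [ 0.  0. -1.]
 [-1. -0. -0.]]
90 0 [ 0.26  0.51  1.76 -0.    0.87 -1.31]
90 13 [ 0.26  0.51  1.76 -0.    0.87 -1.54]
90 40 [ 0.26  0.51  1.76 -0.    0.87 -2.01]
90 60 [ 0.26  0.51  1.76 -0.    0.87 -2.36]
90 80 [ 0.26  0.51  1.76 -0.    0.87 -2.71]
90 100 None
90 120 [ 0.26  0.51  1.76 -0.    0.87  2.87]
-90 0 [ 0.26  0.51  1.76 -0.    0.87  1.83]
-90 13 [ 0.26  0.51  1.76 -0.    0.87  1.6 ]
-90 40 [ 0.26  0.51  1.76 -0.    0.87  1.13]
-90 60 [ 0.26  0.51  1.76 -0.    0.87  0.78]
-90 80 [ 0.26  0.51  1.76 -0.    0.87  0.43]
-90 100 [ 0.26  0.51  1.76 -0.    0.87  0.08]
-90 120 [ 0.26  0.51  1.76 -0.    0.87 -0.27]
```

The −90° branch covers the whole turn. Going above the cap to look.

```bash
python3 - <<'E'
from h import *
arm.move_to([.581,.184,.30],quat(np.radians(40-90)))
snap('wrist','wrist1'); snap('side','side1'); o=arm.get_obs(); print(o['clock'],o['tcp_pos'],o['ft_force'])
E
```

```text
1.375 [0.58123261 0.18331984 0.29966161] [-0.00108822  0.20079446 -0.07851131]
```

View pics/wrist1.png

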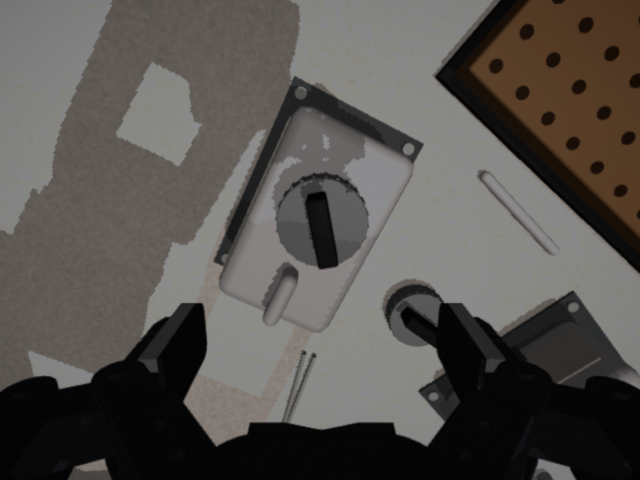

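The wrist view shows the far cap centred at ~(323,220), with its bar clearly askew (about 40° in the image) from the canister's axis. The rivets are at (301,93), (408,149) and (223,258). Next, masks for the bar and skirt.

```bash
python3 - <<'E'
from g import *
im=cv2.imread('pics/wrist1.png'); g=cv2.cvtColor(im,6)
print(g[215:225,300:345:3][::4])
roi=g[170:275,270:380]
m=np.zeros_like(g); m[180:275,285:360]=(g[180:275,285:360]<42)*255
c=max(cv2.findContours(m,0,2)[0],key=cv2.contourArea); print('bar',cv2.minAreaRect(c),cv2.contourArea(c))
z=cv2.resize(im[160:285,260:390],None,fx=4.5,fy=4.5,interpolation=cv2.INTER_CUBIC)
z=cv2.convertScaleAbs(z,alpha=2.2,beta=10); cv2.drawContours(z,[((c-[260,160])*4.5).astype(int)],-1,(0,0,255),1); cv2.imwrite('pics/z1.png',z)
E
```

```text
[[91 92 56 13 16 17 19 20 20 16 59 94 94 94 94]
 [92 92 82 13 16 17 17 19 19 20 32 94 94 94 94]
 [81 85 81 25 16 19 18 19 22 21 12 92 93 94 94]]
bar ((320.8480224609375, 229.6640167236328), (76.20520782470703, 22.36068344116211), 79.69515228271484) 1551.5
```

View pics/z1.png

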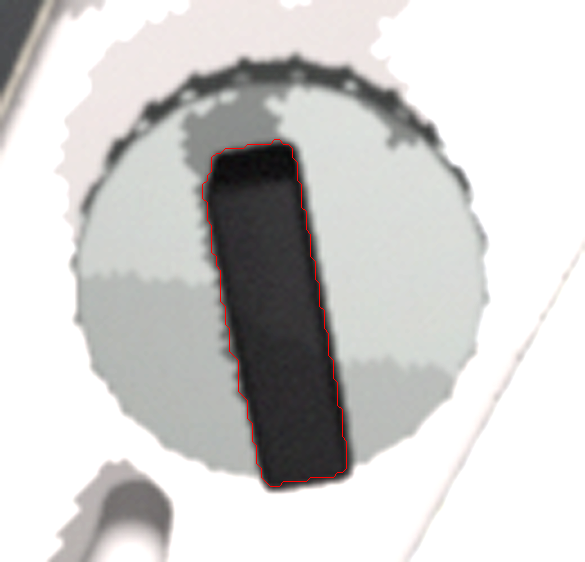

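```bash
python3 - <<'E'
from g import *
Z=lambda p:np.array(p)/4.5+[260,160]
b=onplane('wrist1',[Z(p) for p in((211,188),(300,182),(349,476),(267,487))],.181); print(b.round(4))
l=((b[0]+b[1])-(b[2]+b[3]))/2; print('bar len',np.linalg.norm(l),'w',np.linalg.norm(b[0]-b[1]),np.linalg.norm(b[2]-b[3]),'yaw',np.degrees(np.arctan2(l[1],l[0])),'c',b.mean(0))
d=onplane('wrist1',[Z(p) for p in((75,283),(487,283),(281,88),(281,478))],.152); print(d.round(4),np.linalg.norm(d[0]-d[1]),np.linalg.norm(d[2]-d[3]),(d[0]+d[1])/2,(d[2]+d[3])/2)
r=onplane('wrist1',[(301,93),(408.5,149),(223,258)],.004); print(r.round(4),np.degrees(np.arctan2(*(r[0]-r[2])[1::-1])),(r[1]+r[2])/2)
# other cams: bar top side endpoints
print(proj('side0',b).round(1),proj('scene0',b).round(1), proj('side0',[[.581,.184,.152]]),proj('scene0',[[.581,.184,.152]]))
E
```

```text
[[0.5924 0.2062 0.181 ]
 [0.6011 0.1971 0.181 ]
 [0.572  0.1629 0.181 ]
 [0.5628 0.1711 0.181 ]]
bar len 0.04542714156470382 w 0.012614184619839893 0.012301579685391768 yaw 49.75687545058997 c [0.58208434 0.18429527 0.181     ]
[[0.5612 0.21   0.152 ]
 [0.6037 0.1594 0.152 ]
 [0.6064 0.2049 0.152 ]
 [0.5569 0.1631 0.152 ]] 0.06619665432381061 0.06478079214724934 [0.58244261 0.18469135 0.152     ] [0.58162931 0.18401144 0.152     ]
[[0.6432 0.2634 0.004 ]
 [0.6731 0.1418 0.004 ]
 [0.4487 0.2196 0.004 ]] 12.674306825727518 [0.56087981 0.18069692 0.004     ]
[[254.7 104.1]
 [262.8 104.8]
 [258.5 122.4]
 [250.2 121.9]] [[391.8 298.8]
 [382.5 298.6]
 [378.4 272.2]
 [387.  271.9]] [[257.98638024 129.76738021]] [[383.75233567 296.14316115]]
```

Cap centre is (0.582, 0.184), which agrees with the neck axis from the plate. The bar is at world yaw 49.8°, or ~36° CCW of the canister, inside the given 15–40°. Now descend and grip softly.

```bash
python3 - <<'E'
from h import *
P=[.582,.1843]; Q=quat(np.radians(49.8-90))
hand.grip(.045,20)
arm.move_to([*P,.22],Q); arm.sleep(.2); o=arm.get_obs(); print(o['clock'],o['tcp_pos'],o['ft_force'],o['wrist_torque'])
arm.movel([*P,.175],.06); arm.sleep(.2); o=arm.get_obs(); print(o['tcp_pos'],o['ft_force'].round(2))
snap('side','side2')
hand.grip(0.0,20); arm.sleep(.2); o=arm.get_obs(); print(o['clock'],o['tcp_pos'],o['ft_force'].round(2),o['wrist_torque'].round(2),o['grip_width'])
snap('side','side3'); snap('scene','scene3')
E
python3 - <<'E'
import cv2,numpy as np
a=[cv2.resize(cv2.imread(f'pics/{n}.png')[y:y+180,x:x+160],(400,450),interpolation=2) for n,x,y in(('side3',180,60),('scene3',300,220))]
cv2.imwrite('pics/z3.png',cv2.convertScaleAbs(np.hstack(a),alpha=1.5,beta=15))
E
```

```text
2.4667 [0.58319679 0.18464436 0.2221672 ] [-0.77207381  0.68414856 -0.19425067] [0.01884679 0.01773897 0.05655078]
[0.58220603 0.18434401 0.17538595] [ 0.73 -0.99  0.43]
4.1917 [0.582043   0.18432044 0.17512899] [-0.48  0.5   3.89] [-0.07  0.12 -0.06] 0.013446304471337085
```

View pics/z3.png

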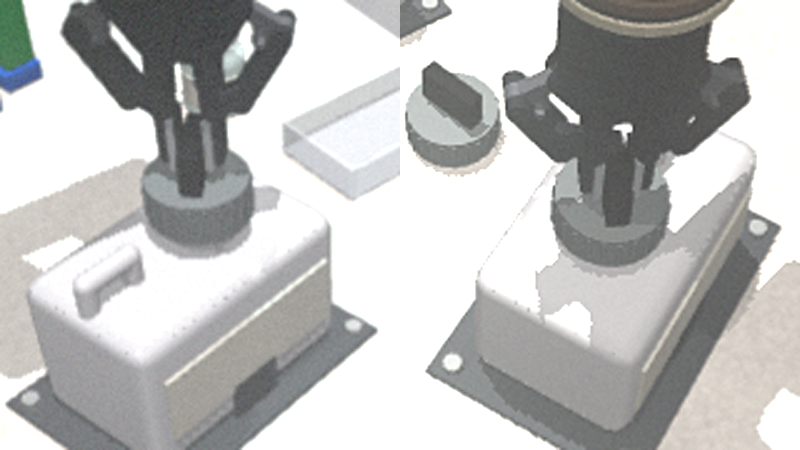

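Bar held (13.4 mm between pads), forces small. Turning CCW in steps while watching forces.

```bash
python3 - <<'E'
from h import *
hand.grip(0.0,30)
P=[.582,.1843,.175]
for th in(60,70,80,90,100,108):
    arm.move_to(P,quat(np.radians(th-90))); o=arm.get_obs(); print(th,round(o['clock'],2),o['tcp_pos'].round(4),o['ft_force'].round(1),o['wrist_torque'].round(2),o['grip_width'].round(4))
    if np.linalg.norm(o['ft_force'])>35: break
arm.sleep(.2); o=arm.get_obs(); print(o['ft_force'].round(1),o['wrist_torque'].round(2))
snap('side','side4'); snap('scene','scene4')
E
python3 - <<'E'
import cv2,numpy as np
a=[cv2.resize(cv2.imread(f'pics/{n}.png')[y:y+180,x:x+160],(400,450),interpolation=2) for n,x,y in(('side4',180,60),('scene4',300,220))]
cv2.imwrite('pics/z4.png',cv2.convertScaleAbs(np.hstack(a),alpha=1.5,beta=15))
E
```

```text
Traceback (most recent call last):
AttributeError: 'float' object has no attribute 'round'
[ WARN:0@0.024] global loadsave.cpp:275 findDecoder imread_('pics/side4.png'): can't open/read file: check file path/integrity
Traceback (most recent call last):
TypeError: 'NoneType' object is not subscriptable
```

```bash
cat >> h.py <<'E'
def st(tag=''):
    o=arm.get_obs(); print(tag,round(o['clock'],2),o['tcp_pos'].round(4),o['ft_force'].round(1),o['wrist_torque'].round(2),round(float(o['grip_width']),4)); return o
def pair(k):
    snap('side','side%s'%k); snap('scene','scene%s'%k)
    a=[cv2.resize(cv2.imread(f'pics/{n}.png')[y:y+180,x:x+160],(400,450),interpolation=2) for n,x,y in(('side%s'%k,180,60),('scene%s'%k,300,220))]
    cv2.imwrite('pics/z%s.png'%k,cv2.convertScaleAbs(np.hstack(a),alpha=1.5,beta=15))
E
python3 - <<'E'
from h import *
P=[.582,.1843,.175]
st('now')
for th in(70,80,90,100,108):
    arm.move_to(P,quat(np.radians(th-90))); o=st(th)
    if np.linalg.norm(o['ft_force'])>35: break
arm.sleep(.2); st(); pair(4)
E
```

```text
now 4.81 [0.5821 0.1843 0.1751] [-0.3 -0.2  3.9] [ 0.03 -0.03  0.08] 0.0132
70 5.1 [0.5818 0.1843 0.1747] [-0.3 -0.3 -0.6] [ 0.02 -0.   -0.01] 0.0132
80 5.39 [0.5818 0.1843 0.1748] [ 0.2  0.2 -0.9] [ 0.   -0.01 -0.02] 0.0136
90 5.68 [0.582  0.1843 0.175 ] [ 0.3 -0.2 -0.8] [-0.01  0.04 -0.04] 0.0135
100 5.97 [0.582  0.1843 0.175 ] [ 0.6  0.  -1.3] [ 0.03 -0.03  0.  ] 0.0134
108 6.24 [0.582  0.1843 0.175 ] [ 0.5 -0.  -1.3] [-0.01  0.03 -0.04] 0.0136
 6.44 [0.582  0.1843 0.175 ] [ 0.1 -0.7 -0.3] [-0.04  0.02 -0.01] 0.0135
```

View pics/z4.png

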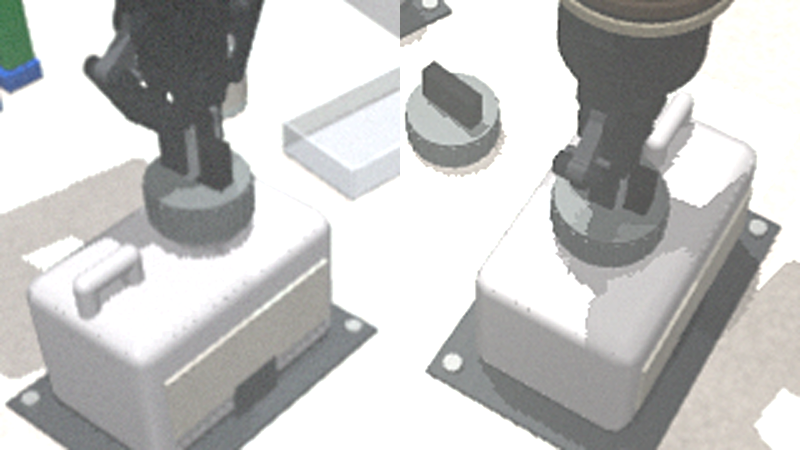

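The cap turned with the gripper and is still high, with almost no force. Lowering in small steps, watching Fz.

```bash
python3 - <<'E'
from h import *
for dz in(3,6,9,11,12,12.5):
    arm.movel([.582,.1843,.175-dz/1000],.03); o=st(dz)
    if np.linalg.norm(o['ft_force'])>15: print('stop');break
arm.sleep(.2); st(); pair(5)
E
```

```text
3 6.79 [0.5818 0.1843 0.1717] [ 0.5 -0.3 -0.5] [-0.02 -0.04  0.08] 0.0137
6 7.04 [0.5819 0.1842 0.1688] [ 0.3 -0.4 -1. ] [-0.03 -0.01  0.01] 0.0132
9 7.29 [0.5819 0.1843 0.1658] [ 0.5 -0.4 -1.5] [ 0.03  0.   -0.03] 0.0132
11 7.54 [0.5819 0.1843 0.1639] [-0.1  0.  -1.5] [ 0.03 -0.03 -0.02] 0.0133
12 7.79 [0.5821 0.1844 0.1632] [-0.2  0.   2.5] [-0.02  0.09 -0.02] 0.0135
12.5 8.04 [0.5821 0.1843 0.1632] [-3.2 -0.7 11.5] [-0.14  0.52  0.04] 0.0137
 8.24 [0.5821 0.1844 0.1631] [-3.3 -0.7 10.4] [-0.13  0.51 -0.01] 0.0133
```

View pics/z5.png

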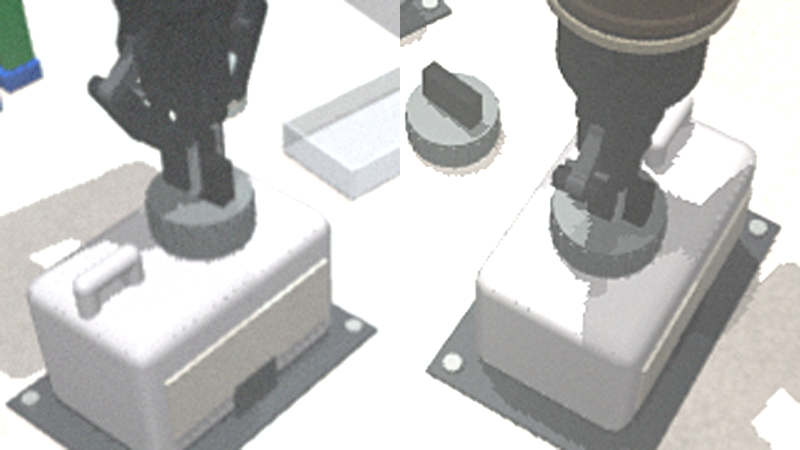

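It dropped the full 12 mm and touched bottom. Relieve the press slightly, then turn CW to the stop, with fine steps near the end watching Tz.

```bash
python3 - <<'E'
from h import *
P=[.582,.1843,.1632]
arm.movel(P,.03); st('relieve')
for th in(98,88,78,68,58,48,38,28,22,18,16,15,14,13,12,11,10,9,8):
    arm.move_to(P,quat(np.radians(th-90))); o=st(th)
    if abs(o['wrist_torque'][2])>.35 or np.linalg.norm(o['ft_force'])>30: print('stop');break
arm.sleep(.2); st(); pair(6)
E
```

```text
relieve 8.59 [0.582  0.1843 0.1632] [-1.4  0.2  3.1] [-0.06  0.19 -0.07] 0.0133
98 8.88 [0.582  0.1843 0.1632] [0.  0.4 0.7] [ 0.08  0.04 -0.02] 0.0132
88 9.18 [0.582  0.1844 0.1632] [ 0.4 -1.2  1.4] [-0.    0.05 -0.05] 0.0133
78 9.47 [0.582  0.1843 0.1632] [0.4 0.8 1.5] [-0.02  0.03 -0.04] 0.013
68 9.76 [0.582  0.1843 0.1632] [-0.2  0.4  0.5] [ 0.07  0.05 -0.01] 0.0133
58 10.05 [0.582  0.1843 0.1632] [-0.1  0.7  1. ] [0.04 0.04 0.  ] 0.0137
48 10.34 [0.582  0.1843 0.1632] [-1.4  0.4  1.1] [0.08 0.02 0.01] 0.0132
38 10.63 [0.582  0.1844 0.1632] [-0.5  0.   0.7] [ 0.08 -0.01 -0.07] 0.0136
28 10.93 [0.582  0.1843 0.1632] [ 0.3 -0.1  0.3] [ 0.06 -0.01 -0.01] 0.0135
22 11.18 [0.582  0.1843 0.1632] [ 0.3  0.4 -0.5] [ 0.02  0.02 -0.04] 0.0137
18 11.43 [0.582  0.1843 0.1632] [-0.2 -0.6  1.2] [0.05 0.04 0.06] 0.013
16 11.68 [0.582  0.1843 0.1632] [-0.7  0.3 -0.2] [-0.03  0.07 -0.01] 0.0133
15 11.93 [0.5821 0.1843 0.1632] [ 1.4  0.5 -0.4] [-0.05 -0.27  0.06] 0.0134
14 12.18 [0.5823 0.1843 0.1633] [ 3.7 -0.5 -1.3] [-0.08 -0.58  0.05] 0.0134
13 12.43 [0.5823 0.1843 0.1633] [ 3.4 -0.7 -1.7] [-0.11 -0.79  0.35] 0.0133
stop
 12.62 [0.5823 0.1843 0.1633] [ 5.5 -1.3 -1.2] [-0.19 -0.98  0.35] 0.0133
```

View pics/z6.png

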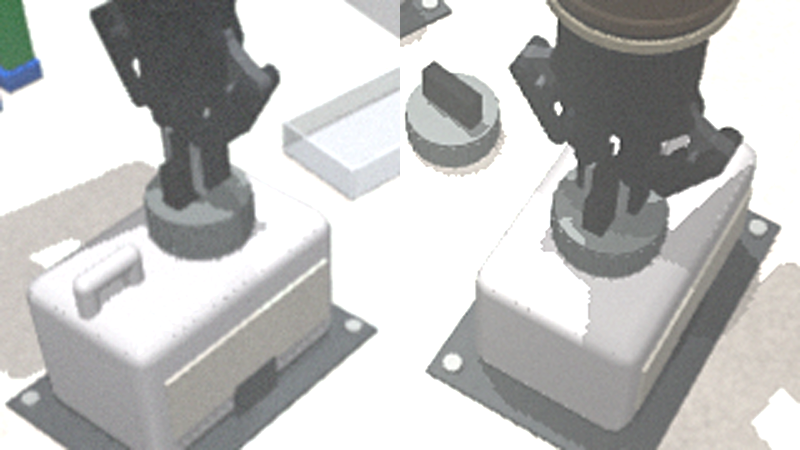

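The torque rises right at the expected angle (~13.4°). One or two degrees more will confirm it's the stop, then relieve, release and look.

```bash
python3 - <<'E'
from h import *
P=[.582,.1843,.1632]
for th in(12,11):
    arm.move_to(P,quat(np.radians(th-90))); o=st(th)
    if abs(o['wrist_torque'][2])>.7: break
arm.move_to(P,quat(np.radians(13.3-90))); st('relieved')
hand.grip(.045); st('open')
arm.movel([.582,.1843,.235],.06); arm.move_to([.582,.1843,.30],quat(np.radians(13.3-90))); arm.sleep(.3); st('up')
snap('wrist','wrist7'); pair(7)
E
```

```text
12 12.97 [0.5822 0.1843 0.1633] [ 6.  -0.9 -1.2] [-0.11 -0.94  0.59] 0.0136
11 13.22 [0.5822 0.1843 0.1633] [ 5.  -0.8 -0.9] [-0.12 -0.92  0.8 ] 0.0132
relieved 13.47 [0.5822 0.1843 0.1633] [ 5.9 -0.7 -1.4] [-0.16 -0.98  0.27] 0.0136
open 13.88 [0.5817 0.1843 0.1631] [1.1 0.9 0.5] [-0.03  0.04 -0.02] 0.0447
up 15.9 [0.5816 0.1842 0.299 ] [-0.5  0.5 -0.8] [0.03 0.01 0.03] 0.0453
```

View pics/z7.png

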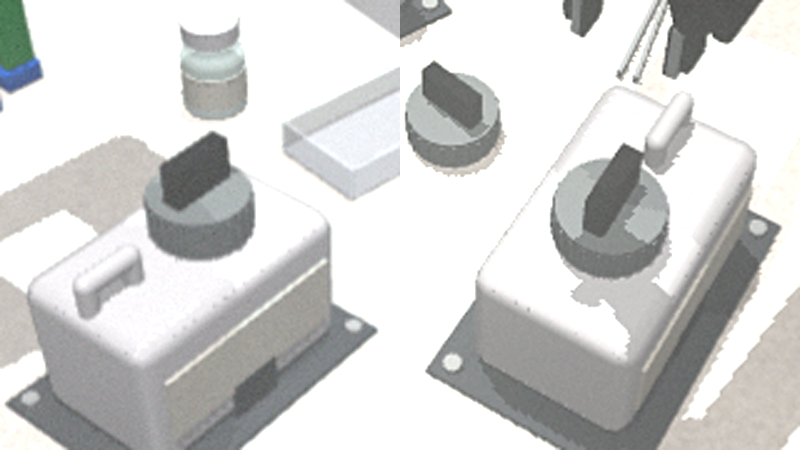

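View pics/wrist7.png

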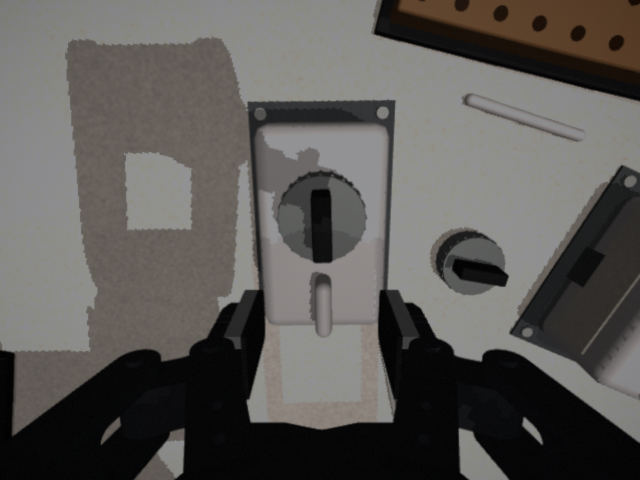

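The wrist view shows the bar (321,190)–(321,260) in line with the canister and its handle (322,305). The side view shows the cap low. Checking the bar yaw and cap height numerically.

```bash
python3 - <<'E'
from g import *
im=cv2.imread('pics/wrist7.png'); g=cv2.cvtColor(im,6)
m=np.zeros_like(g); s=np.s_[180:275,295:350]; m[s]=(g[s]<42)*255
rows=[r for r in range(212,256)]
L=[np.flatnonzero(m[r])[[0,-1]] for r in rows]; L=np.array(L)
mid=L.mean(1); k=np.polyfit(rows,mid,1); print('width',np.median(L[:,1]-L[:,0]+1))
e=onplane('wrist7',[(np.polyval(k,r),r) for r in(212,255)],.169); v=e[0]-e[1]; print('bar yaw',np.degrees(np.arctan2(v[1],v[0])),e.round(4))
rv=onplane('wrist7',[(260,113),(383,113)],.004); w=rv[0]-rv[1]; print('canister',np.degrees(np.arctan2(w[1],w[0]))-90,np.linalg.norm(w))
E
python3 - <<'E'
# bar-top far corner triangulation: side vs scene
import sys; sys.path.insert(0,'.')
import os; os.chdir('.')
from g import *
S=lambda p:np.array(p)/2.5+[180,60]; C=lambda p:np.array([p[0]-400,p[1]])/2.5+[300,220]
print(tri('side7',S((213,135)),'scene7',C((604,183))), tri('side7',S((163,169)),'scene7',C((628,147))))
E
```

```text
width 20.0
bar yaw 15.173623654176449 [[0.594  0.189  0.169 ]
 [0.5645 0.181  0.169 ]]
canister 13.287290302882468 0.12588452003870707
(array([0.59427615, 0.18599732, 0.17424062]), [np.float64(0.002872002760586347), np.float64(0.0028720027605864)]) (array([0.55874655, 0.17859667, 0.16820891]), [np.float64(0.0014067313102800033), np.float64(0.001406731310280009)])
```

```bash
python3 - <<'E'
import cv2
im=cv2.imread('pics/wrist7.png')[95:340,245:400]
cv2.imwrite('pics/z7b.png',cv2.convertScaleAbs(cv2.resize(im[65:180,25:130],None,fx=5,fy=5,interpolation=2),alpha=2.5,beta=15))
E
```

```text
(no output)
```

View pics/z7b.png

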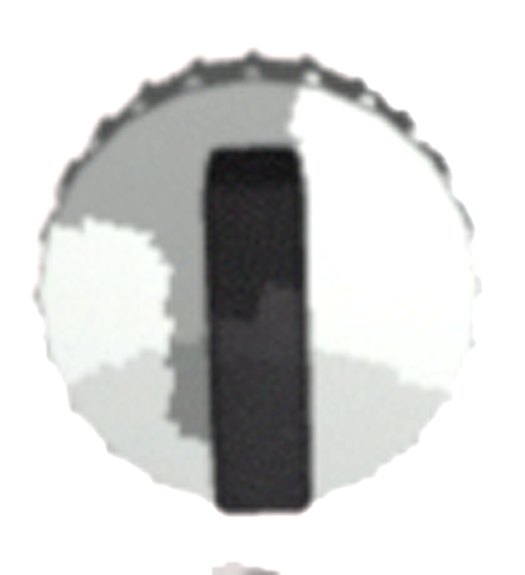

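The cap is low and against its stop, the gripper is clear, and the spare is untouched. Handing in.

```bash
python3 - <<'E'
from h import *
st(); job.finish_job()
E
```

```text
16.05 [0.5819 0.1843 0.2995] [ 0.6  0.5 -0.6] [ 0.04 -0.06 -0.  ] 0.045
the job is handed in; nothing more can be done
```

The loose cap on the far canister (+y) is now threaded and turned home. I handed the job in at 16 s of the 42 s allowed; no verdict is reported.

**What I did:** I gripped the cap's bar at about 36° counter-clockwise of the canister's length and turned it backward to about 95° without lifting. I then lowered it 12 mm until it touched bottom, turned it forward to the stop, let go and moved clear. I did not touch the spare cap, and it still lay in its place in the last pictures.

**Last checks:**
- **Stop:** resistance to turning began at the expected angle, about 13° in the robot's frame. It rose to 0.8 N m when I pushed 2° further.
- **Forces:** the largest in my readings, taken between moves, was about 12 N while seating the cap.
- **Height:** the side and scene views put the bar top at 168 and 174 mm, with 1.4 to 2.9 mm ray mismatch. A seated cap should read 169 mm and an unseated one 181 mm.
- **Disagreement:** the last wrist picture shows the bar at about 15.2° and the canister at 13.3° to 13.65°. I put that 1.5 to 2° difference down to pixel and calibration error plus play on the neck, and did not correct it because the stop had been clearly felt.

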